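# Unhook the scrubbing brush and stand it in its caddy

### The job

Take the green brush off its upturned hook: lift it by its top tab so that the eye clears the turned-up tip while you ease it along and off the hook, never forcing it against the hook. Then stand it head down in the blue caddy, lowering it gently, and leave it there; leave the other things on the bench where they are.

Things in the scene. Friction and masses are not known exactly. Their poses are not given: they have to be found in the camera images.
- brush: loose green brush, white two-sided head, 178 mm tall, 80 to 150 g, hanging head down from the hook by its eye. Origin at the centre of its bottom end; z up along it, y across its width, x through its thickness, along the hook from column to tip. Head 46 (y) x 26 (x) x 45 mm high at the bottom, handle 16 x 8 mm, then the eye, then the top tab
- brush_tab (a point): centre of the brush's solid top tab, by which it is gripped from above: 24 (y) x 10 (x) x 36 mm high, from 142 to 178 mm above the brush's bottom. Axes as the brush
- brush_eye (a point): centre of the brush's eye, 130 mm above its bottom: a closed rectangular slot 12 mm wide (y) and 24 mm high, from 118 to 142 mm, 6 mm thick there, with 6 mm side walls. At the hook's end bar and tip, together 20 mm high, must pass through it, so the lift must be right within about 2 mm there
- brush_mid (a point): centre of the brush, half-way up, 89 mm above its bottom. Axes as the brush
- stand: fixed hook stand: foot 100 x 110 x 12 mm, white square column 30 mm wide, 213 mm high; origin at the column's centre on the bench; x points along the hook, away from the column. To feel the hook: lifted by its tab the brush rises freely until the eye's lower edge meets the bar's underside (rigid), then the force rises. Pressed harder than 15 N the hook would come off
- hook_root (a point): mark on the pink holder at the column face, 200 mm up, axes as the stand. A 6 mm round bar runs out from here 130 mm along x, then its end turns up 14 mm over 4 mm more (tip's top 17 mm above the bar's centreline, outermost point 137 mm out). The bar is 200 mm up at 38 mm out from the column; about there it slopes up or down by up to 0.25 rad, unmeasured, different each time, then fixed
- caddy: fixed blue open-topped caddy, outside 66 (x) x 76 (y) x 75 mm high, walls and floor 5 mm, inside 56 x 66 mm; origin at the centre of its underside, z up. The brush's width goes along the caddy's y (either way round)
- caddy_mouth (a point): centre of the caddy's mouth, 75 mm above the bench; axes as the caddy
- detergent: white bottle, 64 mm across, 140 mm high; origin under its centre. Leave alone
- tablets: orange tub, 72 x 87 x 107 mm high; origin under its centre. Leave alone
- soap_dish: white dish, 110 x 75 x 18 mm high; origin under its centre. Leave alone
- soap: green bar of soap, 75 x 48 x 22 mm, in the dish; origin under its centre. Leave alone
- mug: blue mug, 80 mm across, 85 mm high; origin under its centre. Leave alone
- spray: clear bottle with red cap, 60 mm across, 160 mm high; origin under its centre. Leave alone
- jar: glass jar with steel lid, 70 mm across, 90 mm high; origin under its centre. Leave alone
There are look-alikes about, which are no part of the job. Of the things that look like the brush, the smaller one is meant.

How it is judged (in metres and radians):
On the way:
1. the brush is off the hook, its eye beyond the tip, and still held up in the air ((x of brush_eye in the frame of stand above 0.165 m or height (world z) of brush_eye above 0.26 m) and contact force between brush and stand below 0.1 N and height (world z) of brush_mid above 0.125 m), for 0.1 s.
At the end, for the whole second after the job is handed in: The brush stands head down inside the caddy: its mid-point within 35 mm (x and y) of the caddy's centre line and 70 to 110 mm above the bench, leaning less than 0.55 rad, released and at rest (slight rocking allowed: under 0.03 m/s at its foot and 1.2 rad/s) (x of brush_mid in the frame of caddy between -0.035 and 0.035 m and y of brush_mid in the frame of caddy between -0.035 and 0.035 m and height (world z) of brush_mid between 0.07 and 0.11 m and angle between brush_mid's own z axis and vertical below 0.55 rad and linear speed of brush below 0.03 m/s and angular speed of brush below 1.2 rad/s); the robot touches nothing.
It fails at once if the brush is pressed against the hook or its stand with more than 15 N (contact force between brush and stand above 15 N).
It fails at once if the brush is rammed into the caddy with more than 60 N (contact force between brush and caddy above 60 N).
It fails at once if the brush is dropped into the caddy (falls there faster than 0.5 m/s) (horizontal distance between brush_mid and caddy_mouth below 0.06 m and height (world z) of brush_mid below 0.19 m and linear speed of brush above 0.5 m/s).
It fails at once if another thing on the bench is moved by more than 30 mm (distance of any of detergent, tablets, soap_dish, soap, mug, spray, jar from where it was at the start of the episode above 0.03 m).
It also fails if it takes over 67 s, if anything falls off the work surface, if the arm or the gripper's body presses on something with over 40 N, if the wrist force passes 120 N, or if a joint passes its speed limit or range.

### The arm

A 7-joint arm with a two-finger parallel gripper is mounted at the origin on the work surface. World frame = base frame: x ahead of the robot, y to its left, z up, the work surface at z = 0. Lengths are in m, angles in degrees, forces in N, time in s.
With the tool pointing down it reaches from about 0.4 to 0.85 m from the base axis. Payload 4.5 kg.
Tool frame: the origin (TCP) lies midway between the tips of the shut fingers; the grasp point (between the pads) lies 19 mm behind it; z points along the fingers, y is the line along which they close (so a half turn about z gives the same grasp; the last joint's range is limited). The gripper opens to 88 mm and grips with 3 to 60 N. Pads are 18 mm wide; open, the fingers measure 123 mm over their backs; the gripper's body (75 mm by 187 mm) begins 45 mm behind the grasp point.
Start: joints at [-63.896, 39.483, -11.15, 89.685, 9.013, 51.709, -12.324], TCP at [0.256, 0.57, 0.239] pointing down, gripper open.
Joint ranges: [-172.22, 172.22], [-26.19, 119.32], [-84.43, 86.54], [7.71, 146.69], [-57.33, 237.33], [2.42, 119.75], [-152.13, 152.13]. Speed limits (degrees/s): [147.25, 147.25, 180, 180, 180, 180, 180].

### API

Orientations are given as a 3x3 rotation matrix whose columns are the frame's x, y, z axes.
In Python, from station import robot gives the robot as it stands.
- The arm moves only by the shell command python3 -m crank 'ROWS' [FORCE]. ROWS is JSON, a list of rows, each an object of numbers: "dx", "dy", "dz": the shift along the world's x, y, z in cm; "wx", "wy", "wz": the turn, a rotation vector about the world's x, y, z in rad; "gripper": the closure, from 0 (fully open) to 1 (shut). A call has 1 to 20 rows; each row is the pose to reach, as a shift and turn from the pose commanded when the call began; what a row does not reach only later rows make up. A row lasts 1/12 s, in which the tool goes at most 41.7 mm and 7.16 degrees, less where a joint would pass 70% of its speed; a pose out of reach is approached as far as the arm can. A call with a gripper value outside its range is refused whole. The fingers move at their own pace and stop on an object; FORCE is the grip in N (left out, the last holds). Time passes only in rows, so rows that repeat a pose let the fingers close. It gives the time, the measured TCP pose, the force, the opening and the grip force at its end, in the units of the state.
- robot.get_obs(): the state, without advancing time (a new reading comes with each control period).
- robot.get_image(name): name is "scene" or "top"; returns a dict with "color" (384x512x3 uint8, red, green, blue), "K" (3x3 intrinsics, pixels), "rvec" (rotation vector, rad) and "tvec" (3), from world to camera coordinates, as OpenCV has them. Camera axes: x right, y down, z forward; pixel columns grow to the right and rows downward; lengths in m; the calibration is good to about 2 mm. A picture is of the moment at which its call begins. There is no depth.
- robot.close_job(): hands the job in; it is judged then, once.
The state is a dict: "t": time; "qpos": joint angles; "dq": joint speeds; "effort": joint torques, N m; "ee_pos": TCP position; "eef_rot": TCP orientation; "force": force on the tool from outside, world axes, zero at the start; "moment": the same for the moment, N m; "gripper_width": finger opening in m; "gripper_force": force on a finger pad.
Only numpy, scipy, OpenCV 4.12 (cv2) and the standard library are available. Lean on these libraries where they do the work, as an engineer would, in place of code of your own. Each camera call takes 0.05 s, during which the arm holds its last target. There are 200 camera calls.

## Working session

There is one attempt and no reset: what is moved stays moved. The work goes in short steps, Python scripts to look and compute and a shell command to move; the robot and the scene stay as the last step left them, time stands still between calls to the robot, and variables do not carry over. Pictures are saved under pics/ and viewed, at most 12 in all, crops included, and the job is handed in when it is done.

```bash
mkdir -p pics; ls; python3 - <<'E'
from station import robot
import cv2
for n in("scene","top"):
    d=robot.get_image(n); cv2.imwrite(f"pics/{n}0.png",d["color"][:,:,::-1]); print(n,d["K"].tolist(),d["rvec"],d["tvec"])
o=robot.get_obs();print(o)
E
```

```text
pics
scene [[476.34667547166, 0.0, 261.422213838946], [0.0, 476.34667547166, 190.03245652893966], [0.0, 0.0, 1.0]] [ 2.28712114  0.87393536 -0.31655455] [-0.39512773 -0.18328853  1.6648157 ]
top [[378.7838362432342, 0.0, 261.44352081579], [0.0, 378.7838362432342, 193.9924562550679], [0.0, 0.0, 1.0]] [ 2.20987297 -2.17971979  0.06374429] [-0.02773683  0.58500912  1.20100188]
{'t': 0.1, 'qpos': array([-63.89534763,  39.53048199, -11.1445465 ,  89.73874118,
         9.01121102,  51.71038951, -12.32454002]), 'dq': array([ 0.01057629, -0.15338815, -0.10819478, -0.06873341, -0.04180033,
       -0.0552453 , -0.02814875]), 'effort': array([-2.91535231e-03, -5.28499496e+01, -1.27180159e+00, -1.53839278e+01,
       -5.26220386e-02,  1.98239715e-03,  3.73993930e-05]), 'ee_pos': array([0.25568798, 0.56967169, 0.23796784]), 'eef_rot': array([[-9.12368304e-01,  4.09369908e-01, -5.97151354e-04],
       [ 4.09370329e-01,  9.12366904e-01, -1.60218786e-03],
       [-1.11066363e-04, -1.70624146e-03, -9.99998538e-01]]), 'force': array([0.13376015, 1.37085516, 0.40227717]), 'moment': array([0.01016022, 0.06433234, 0.04410125]), 'gripper_force': 0.0, 'gripper_width': 0.08804089350219133}
```

View pics/scene0.png

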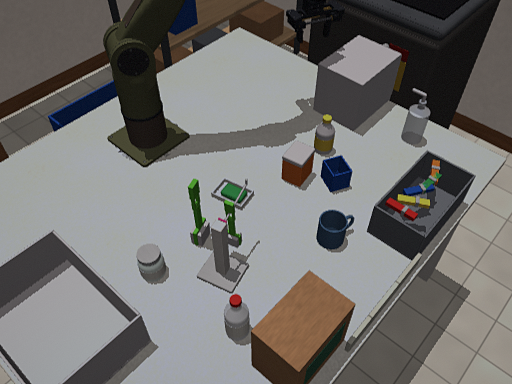

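View pics/top0.png

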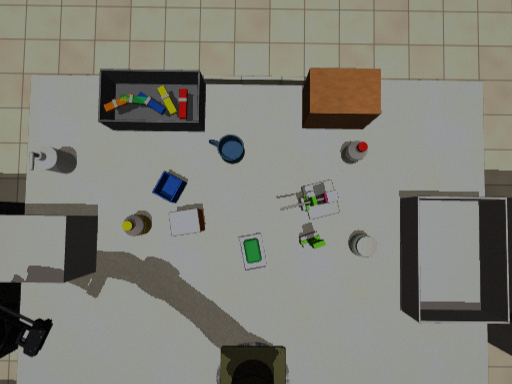

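The stand and hook are at top-image (320,198), with the brush hanging on it. A taller look-alike stands at (312,240), and the caddy is at (170,187). I'll enlarge both views.

```bash
python3 - <<'E'
import cv2,numpy as np
a=cv2.imread("pics/scene0.png")[165:295,170:280]; b=cv2.imread("pics/top0.png")[165:260,260:360]
a=cv2.resize(a,(508,600),interpolation=cv2.INTER_CUBIC)
cv2.imwrite("pics/ca.png",a)
cv2.imwrite("pics/cb.png",cv2.resize(b,(630,598),interpolation=cv2.INTER_CUBIC))
E
```

```text
(no output)
```

View pics/ca.png

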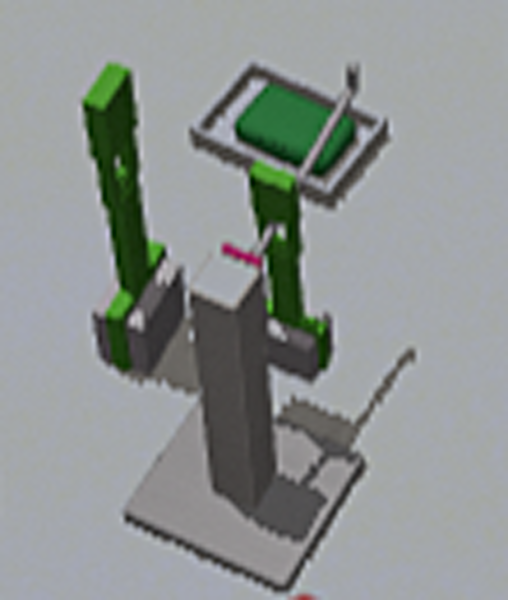

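View pics/cb.png

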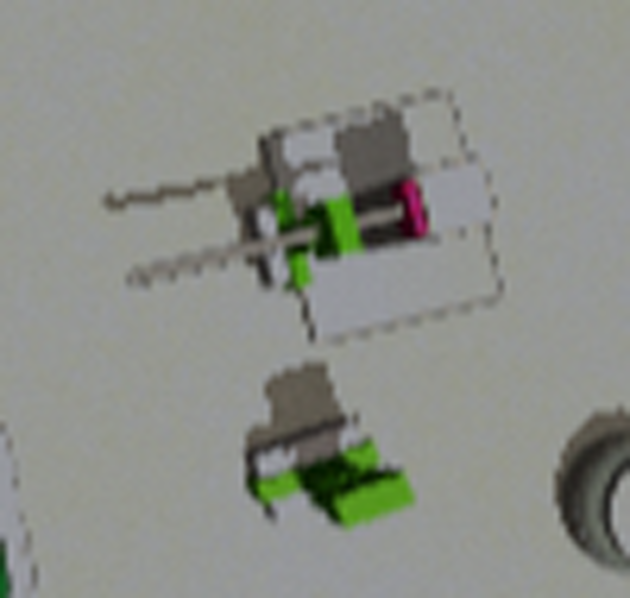

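The smaller brush hangs on the hook: scene crop tab at (275,180), pink root at (242,255), hook tip at (352,70). The larger look-alike stands apart. Next I'll triangulate the key points.

```bash
cat > h.py <<'E'
import cv2,numpy as np
from station import robot
def cams():
    return {n:robot.get_image(n) for n in("scene","top")}
def ray(d,p):
    R=cv2.Rodrigues(np.float64(d["rvec"]))[0]; t=np.float64(d["tvec"]).ravel()
    v=R.T@np.linalg.inv(d["K"])@np.r_[p,1.]
    return -R.T@t, v/np.linalg.norm(v)
def plane(d,p,z):
    c,v=ray(d,p); return c+v*(z-c[2])/v[2]
def tri(ds,ps):
    A=np.zeros((3,3));b=np.zeros(3);L=[ray(d,p) for d,p in zip(ds,ps)]
    for c,v in L:
        M=np.eye(3)-np.outer(v,v);A+=M;b+=M@c
    x=np.linalg.solve(A,b); return x,[np.linalg.norm(np.cross(x-c,v))*1e3 for c,v in L]
E
python3 - <<'E'
from h import *
np.set_printoptions(precision=4,suppress=True)
C=cams();s,t=C["scene"],C["top"]
def cen(d,lo,hi,roi):
    x0,y0,x1,y1=roi;h=cv2.cvtColor(d["color"],cv2.COLOR_RGB2HSV)[y0:y1,x0:x1]
    m=cv2.inRange(h,np.array(lo),np.array(hi)); ys,xs=np.nonzero(m); return np.array([xs.mean()+x0,ys.mean()+y0]),len(xs),m
a=cen(s,(150,90,60),(178,255,255),(200,200,250,240));b=cen(t,(150,90,60),(178,255,255),(310,185,340,215))
print(a[:2],b[:2]);print("root",tri((s,t),(a[0],b[0])), plane(t,b[0],.2))
S=lambda x,y:np.array([170+x*110/508-.4,165+y*130/600-.4]);T=lambda x,y:np.array([260+x*100/630-.4,165+y*95/598-.4])
print("tip",tri((s,t),(S(352,72),T(140,280))))
print("tab",tri((s,t),(S(275,176),T(341,224))))
print("fake top",tri((s,t),(S(110,88),T(373,498))))
# foot corners (z=.012) in top crop
print("foot",[plane(t,T(*p),.012) for p in((445,92),(500,297),(315,340),(265,135))])
# caddy
for d,n,r in((t,"top",(145,165,195,210)),(s,"scene",(315,145,360,195))):
    m=cen(d,(100,120,40),(130,255,255),r)[2]; c=max(cv2.findContours(m,0,2)[0],key=cv2.contourArea)
    q=cv2.boxPoints(cv2.minAreaRect(c))+np.array(r[:2]); print(n,q.tolist()); 
    if n=="top":
        P=np.array([plane(d,p,.075) for p in q]);print("caddy z.075",P,P.mean(0),[np.linalg.norm(P[i]-P[i-1]) for i in range(4)])
cr=np.hstack([cv2.resize(t["color"][160:215,140:210],None,fx=5.7,fy=5.7,interpolation=2),cv2.resize(s["color"][145:200,305:375],None,fx=5.7,fy=5.7,interpolation=2)])
cv2.imwrite("pics/cc.png",cr[:,:,::-1])
E
```

```text
(array([222., 220.]), 17) (array([325.4545, 197.1818]), 22)
root (array([ 0.5683, -0.1925,  0.2091]), [np.float64(0.1455337532845727), np.float64(0.14553375328456844)]) [ 0.5689 -0.1939  0.2   ]
tip (array([ 0.5352, -0.0726,  0.2318]), [np.float64(1.234704075007216), np.float64(1.2347040750071776)])
tab (array([ 0.559 , -0.1568,  0.2358]), [np.float64(0.26416267289823736), np.float64(0.2641626728982356)])
fake top (array([ 0.4453, -0.1709,  0.2327]), [np.float64(0.6860731254431602), np.float64(0.6860731254429945)])
foot [array([ 0.6365, -0.2415,  0.012 ]), array([ 0.5317, -0.27  ,  0.012 ]), array([ 0.5085, -0.1756,  0.012 ]), array([ 0.6131, -0.1492,  0.012 ])]
top [[151.93396282196045, 191.51886558532715], [163.86792755126953, 170.0377368927002], [182.46226501464844, 180.3679256439209], [170.52830123901367, 201.84905242919922]]
caddy z.075 [[0.585  0.3152 0.075 ]
 [0.6515 0.2806 0.075 ]
 [0.6205 0.2228 0.075 ]
 [0.5542 0.2576 0.075 ]] [0.6028 0.269  0.075 ] [np.float64(0.06533517381445243), np.float64(0.07493660838395455), np.float64(0.06554791648697472), np.float64(0.07483375208528215)]
scene [[317.3000030517578, 161.9000015258789], [345.1999969482422, 152.60000133514404], [355.5, 183.49999618530273], [327.6000061035156, 192.79999542236328]]
```

View pics/cc.png

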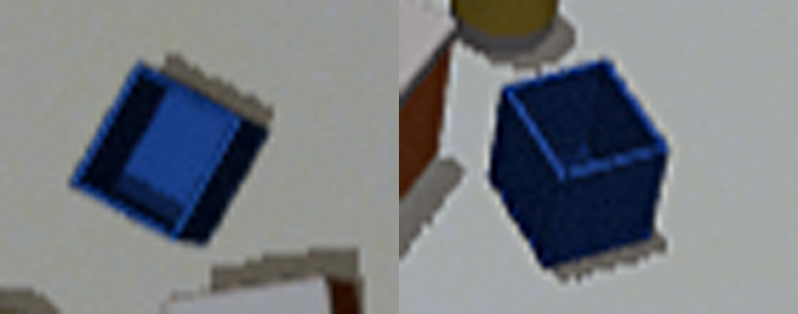

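```bash
python3 -m crank '[{"dx":1,"dy":-1,"dz":2},{"dx":3,"dy":-3,"dz":4,"wz":-0.05},{"dx":5,"dy":-6,"dz":6,"wz":-0.1},{"dx":8,"dy":-9,"dz":8,"wz":-0.15},{"dx":11,"dy":-12,"dz":9.5,"wz":-0.2},{"dx":14,"dy":-15,"dz":9.5,"wz":-0.25},{"dx":17,"dy":-18,"dz":9.5,"wz":-0.3},{"dx":20,"dy":-21,"dz":9.5,"wz":-0.35},{"dx":22,"dy":-24,"dz":9.5,"wz":-0.4},{"dx":24,"dy":-27,"dz":9.5,"wz":-0.43},{"dx":26,"dy":-30,"dz":9.5,"wz":-0.45},{"dx":27,"dy":-33,"dz":9.5,"wz":-0.5},{"dx":28,"dy":-36,"dz":9.5,"wz":-0.55},{"dx":29,"dy":-39,"dz":9.5,"wz":-0.6},{"dx":29.5,"dy":-42,"dz":9.5,"wz":-0.65},{"dx":30,"dy":-45,"dz":9.5,"wz":-0.7},{"dx":30,"dy":-48,"dz":9.5,"wz":-0.75},{"dx":30,"dy":-51,"dz":9.5,"wz":-0.8},{"dx":30,"dy":-53,"dz":9.5,"wz":-0.85},{"dx":30,"dy":-53,"dz":9.5,"wz":-0.887}]' 30
python3 - <<'E'
from h import *
np.set_printoptions(precision=4,suppress=True)
C=cams();s,t=C["scene"],C["top"]
T=lambda x,y:np.array([140+x/5.7-.4,160+y/5.7-.4]);S=lambda x,y:np.array([305+x/5.7-.4,145+y/5.7-.4])
P=np.array([plane(t,T(*p),.075) for p in((140,63),(240,115),(180,238),(72,183))]);Q=np.array([plane(s,S(*p),.075) for p in((106,92),(209,62),(266,150),(169,178))])
for A in(P,Q):print(A,A.mean(0))
print(robot.get_obs()["eef_rot"],robot.get_obs()["ee_pos"])
E
```

```text
[[0.6496 0.2796 0.075 ]
 [0.6223 0.2252 0.075 ]
 [0.5558 0.2556 0.075 ]
 [0.5845 0.3143 0.075 ]] [0.603  0.2687 0.075 ]
[[0.5608 0.2542 0.075 ]
 [0.5892 0.3114 0.075 ]
 [0.6512 0.2768 0.075 ]
 [0.6245 0.2249 0.075 ]] [0.6064 0.2668 0.075 ]
[[-0.9124  0.4094 -0.0002]
 [ 0.4094  0.9124 -0.0005]
 [-0.     -0.0006 -1.    ]] [0.2558 0.5701 0.2385]$[0]: bad value
```

```bash
python3 -m crank '[{"dx":1,"dy":-1,"dz":2,"wx":0,"wy":0,"wz":0,"gripper":0}]' 30; echo; python3 -m crank '[{"dx":1,"dy":-1,"dz":2,"gripper":0}]' 30
```

```text
t: 0.38
ee_pos: [0.262, 0.56, 0.2554]
eef_rot: [[-0.914, 0.405, -0.005], [0.405, 0.914, -0.005], [0.003, -0.007, -1.0]]
force: [-0.1, 0.3, 0.8]
gripper_width: 0.0881
gripper_force: 0.0
$[0]: bad value
```

```bash
python3 -m crank '[{"dx":2,"dy":-2,"dz":3,"wx":0,"wy":0,"wz":-0.05,"gripper":0},{"dx":5,"dy":-5,"dz":5,"wx":0,"wy":0,"wz":-0.1,"gripper":0},{"dx":8,"dy":-8,"dz":7,"wx":0,"wy":0,"wz":-0.15,"gripper":0},{"dx":11,"dy":-11,"dz":7,"wx":0,"wy":0,"wz":-0.2,"gripper":0},{"dx":14,"dy":-14,"dz":7,"wx":0,"wy":0,"wz":-0.25,"gripper":0},{"dx":17,"dy":-17,"dz":7,"wx":0,"wy":0,"wz":-0.3,"gripper":0},{"dx":20,"dy":-20,"dz":7,"wx":0,"wy":0,"wz":-0.35,"gripper":0},{"dx":22,"dy":-23,"dz":7,"wx":0,"wy":0,"wz":-0.4,"gripper":0},{"dx":24,"dy":-26,"dz":7,"wx":0,"wy":0,"wz":-0.45,"gripper":0},{"dx":26,"dy":-29,"dz":7,"wx":0,"wy":0,"wz":-0.5,"gripper":0},{"dx":27,"dy":-33,"dz":7,"wx":0,"wy":0,"wz":-0.55,"gripper":0},{"dx":28,"dy":-37,"dz":7,"wx":0,"wy":0,"wz":-0.6,"gripper":0},{"dx":29,"dy":-41,"dz":7,"wx":0,"wy":0,"wz":-0.65,"gripper":0},{"dx":29.3,"dy":-45,"dz":7,"wx":0,"wy":0,"wz":-0.7,"gripper":0},{"dx":29.3,"dy":-49,"dz":7,"wx":0,"wy":0,"wz":-0.75,"gripper":0},{"dx":29.3,"dy":-53,"dz":7,"wx":0,"wy":0,"wz":-0.8,"gripper":0},{"dx":29.3,"dy":-57,"dz":7,"wx":0,"wy":0,"wz":-0.85,"gripper":0},{"dx":29.3,"dy":-61,"dz":7,"wx":0,"wy":0,"wz":-0.887,"gripper":0},{"dx":29.3,"dy":-64,"dz":7,"wx":0,"wy":0,"wz":-0.887,"gripper":0},{"dx":29.3,"dy":-67,"dz":7,"wx":0,"wy":0,"wz":-0.887,"gripper":0}]' 30
```

```text
t: 2.05
ee_pos: [0.5584, -0.1121, 0.3289]
eef_rot: [[-0.257, 0.966, 0.0], [0.966, 0.257, -0.0], [-0.0, -0.0, -1.0]]
force: [0.9, -0.1, 0.2]
gripper_width: 0.0881
gripper_force: 0.0
```

```bash
python3 -m crank '[{"dx":0,"dy":-2.5,"dz":0,"wx":0,"wy":0,"wz":0,"gripper":0},{"dx":0,"dy":-4.7,"dz":0,"wx":0,"wy":0,"wz":0,"gripper":0},{"dx":0,"dy":-4.7,"dz":0,"wx":0,"wy":0,"wz":0,"gripper":0},{"dx":0,"dy":-4.7,"dz":0,"wx":0,"wy":0,"wz":0,"gripper":0},{"dx":0,"dy":-4.7,"dz":0,"wx":0,"wy":0,"wz":0,"gripper":0}]' 30
```

```text
t: 2.47
ee_pos: [0.559, -0.1553, 0.3286]
eef_rot: [[-0.26, 0.966, -0.0], [0.966, 0.26, 0.001], [0.001, 0.0, -1.0]]
force: [-0.3, 0.4, 0.1]
gripper_width: 0.088
gripper_force: 0.0
```

```bash
python3 -m crank '[{"dx":0,"dy":0,"dz":-2,"wx":0,"wy":0,"wz":0,"gripper":0},{"dx":0,"dy":0,"dz":-4,"wx":0,"wy":0,"wz":0,"gripper":0},{"dx":0,"dy":0,"dz":-6,"wx":0,"wy":0,"wz":0,"gripper":0},{"dx":0,"dy":0,"dz":-8,"wx":0,"wy":0,"wz":0,"gripper":0},{"dx":0,"dy":0,"dz":-10,"wx":0,"wy":0,"wz":0,"gripper":0.2},{"dx":0,"dy":0,"dz":-11.4,"wx":0,"wy":0,"wz":0,"gripper":0.3},{"dx":0,"dy":0,"dz":-12.1,"wx":0,"wy":0,"wz":0,"gripper":0.4},{"dx":0,"dy":0,"dz":-12.1,"wx":0,"wy":0,"wz":0,"gripper":0.5},{"dx":0,"dy":0,"dz":-12.1,"wx":0,"wy":0,"wz":0,"gripper":0.5},{"dx":0,"dy":0,"dz":-12.1,"wx":0,"wy":0,"wz":0,"gripper":0.5}]' 10
python3 - <<'E'
from h import *
C=cams()
a=cv2.resize(C["scene"]["color"][165:285,170:280],(550,600),interpolation=2)
b=cv2.resize(C["top"]["color"][165:260,270:350],None,fx=3,fy=3,interpolation=2)
b=cv2.copyMakeBorder(b,0,600-b.shape[0],0,0,0)
cv2.imwrite("pics/d.png",np.hstack([a,b])[:,:,::-1])
E
```

```text
t: 3.3
ee_pos: [0.5597, -0.1563, 0.2088]
eef_rot: [[-0.26, 0.966, 0.002], [0.966, 0.26, -0.0], [-0.001, 0.002, -1.0]]
force: [-0.2, -0.5, -0.1]
gripper_width: 0.0502
gripper_force: 0.0
```

View pics/d.png

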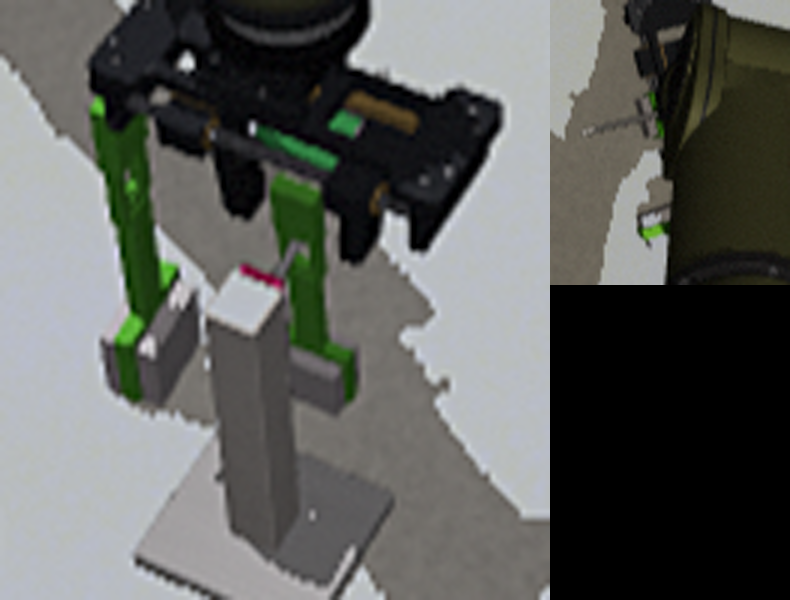

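The tab, at crop (298,190), sits centred between the fingers at (240,185) and (360,215), and nothing is touching. Closing the gripper.

```bash
python3 -m crank '[{"dx":0,"dy":0,"dz":0,"wx":0,"wy":0,"wz":0,"gripper":0.65},{"dx":0,"dy":0,"dz":0,"wx":0,"wy":0,"wz":0,"gripper":0.75},{"dx":0,"dy":0,"dz":0,"wx":0,"wy":0,"wz":0,"gripper":0.85},{"dx":0,"dy":0,"dz":0,"wx":0,"wy":0,"wz":0,"gripper":0.9},{"dx":0,"dy":0,"dz":0,"wx":0,"wy":0,"wz":0,"gripper":0.9},{"dx":0,"dy":0,"dz":0,"wx":0,"wy":0,"wz":0,"gripper":0.9}]' 30; python3 -m crank '[{"dx":0,"dy":0,"dz":0.2,"wx":0,"wy":0,"wz":0,"gripper":0.9},{"dx":0,"dy":0,"dz":0.4,"wx":0,"wy":0,"wz":0,"gripper":0.9},{"dx":0,"dy":0,"dz":0.6,"wx":0,"wy":0,"wz":0,"gripper":0.9},{"dx":0,"dy":0,"dz":0.8,"wx":0,"wy":0,"wz":0,"gripper":0.9},{"dx":0,"dy":0,"dz":1.0,"wx":0,"wy":0,"wz":0,"gripper":0.9},{"dx":0,"dy":0,"dz":1.0,"wx":0,"wy":0,"wz":0,"gripper":0.9}]'
```

```text
t: 3.9
ee_pos: [0.559, -0.1569, 0.2079]
eef_rot: [[-0.259, 0.966, 0.001], [0.966, 0.259, -0.0], [-0.0, 0.0, -1.0]]
force: [0.6, -0.1, 2.4]
gripper_width: 0.0236
gripper_force: 30.0
t: 4.4
ee_pos: [0.5591, -0.1568, 0.2182]
eef_rot: [[-0.259, 0.966, 0.001], [0.966, 0.259, -0.0], [-0.0, 0.001, -1.0]]
force: [-0.9, -0.2, -1.5]
gripper_width: 0.0232
gripper_force: 30.0
```

```bash
python3 -m crank '[{"dx":0,"dy":0,"dz":0.2,"wx":0,"wy":0,"wz":0,"gripper":0.9},{"dx":0,"dy":0,"dz":0.4,"wx":0,"wy":0,"wz":0,"gripper":0.9},{"dx":0,"dy":0,"dz":0.5,"wx":0,"wy":0,"wz":0,"gripper":0.9},{"dx":0,"dy":0,"dz":0.5,"wx":0,"wy":0,"wz":0,"gripper":0.9},{"dx":0,"dy":0,"dz":0.5,"wx":0,"wy":0,"wz":0,"gripper":0.9}]' | egrep 'pos|^force'; for i in 1 2 3 ; do :; done; python3 -m crank '[{"dx":0,"dy":0,"dz":0.1,"wx":0,"wy":0,"wz":0,"gripper":0.9},{"dx":0,"dy":0,"dz":0.1,"wx":0,"wy":0,"wz":0,"gripper":0.9},{"dx":0,"dy":0,"dz":0.1,"wx":0,"wy":0,"wz":0,"gripper":0.9}]' | egrep 'pos|^force'
```

```text
ee_pos: [0.5589, -0.1568, 0.2228]
force: [-0.7, -1.4, -0.8]
ee_pos: [0.5589, -0.1568, 0.2237]
force: [0.5, -0.1, -1.4]
```

```bash
python3 -m crank '[{"dx":0,"dy":0,"dz":0.1,"wx":0,"wy":0,"wz":0,"gripper":0.9},{"dx":0,"dy":0,"dz":0.1,"wx":0,"wy":0,"wz":0,"gripper":0.9},{"dx":0,"dy":0,"dz":0.1,"wx":0,"wy":0,"wz":0,"gripper":0.9}]' | egrep 'pos|^force'
```

```text
ee_pos: [0.5589, -0.1568, 0.2248]
force: [0.3, 0.4, -1.9]
```

```bash
python3 -m crank '[{"dx":0,"dy":0,"dz":0.05,"wx":0,"wy":0,"wz":0,"gripper":0.9},{"dx":0,"dy":0,"dz":0.05,"wx":0,"wy":0,"wz":0,"gripper":0.9},{"dx":0,"dy":0,"dz":0.05,"wx":0,"wy":0,"wz":0,"gripper":0.9}]' | egrep 'pos|^force'
```

```text
ee_pos: [0.5589, -0.1567, 0.2253]
force: [-0.2, 0.8, -1.7]
```

```bash
python3 -m crank '[{"dx":0,"dy":0,"dz":0.05,"wx":0,"wy":0,"wz":0,"gripper":0.9},{"dx":0,"dy":0,"dz":0.05,"wx":0,"wy":0,"wz":0,"gripper":0.9},{"dx":0,"dy":0,"dz":0.05,"wx":0,"wy":0,"wz":0,"gripper":0.9}]' | egrep 'pos|^force'
```

```text
ee_pos: [0.5588, -0.1567, 0.2256]
force: [-0.5, 0.1, -2.5]
```

```bash
python3 -m crank '[{"dx":0,"dy":0,"dz":0.05,"wx":0,"wy":0,"wz":0,"gripper":0.9},{"dx":0,"dy":0,"dz":0.05,"wx":0,"wy":0,"wz":0,"gripper":0.9},{"dx":0,"dy":0,"dz":0.05,"wx":0,"wy":0,"wz":0,"gripper":0.9}]' | egrep 'pos|^force'
```

```text
ee_pos: [0.5588, -0.1567, 0.2259]
force: [1.0, -0.9, -5.9]
```

```bash
python3 -m crank '[{"dx":0,"dy":0,"dz":-0.4,"wx":0,"wy":0,"wz":0,"gripper":0.9},{"dx":0,"dy":0,"dz":-0.8,"wx":0,"wy":0,"wz":0,"gripper":0.9},{"dx":-0.13,"dy":0.5,"dz":-0.8,"wx":0,"wy":0,"wz":0,"gripper":0.9},{"dx":-0.26,"dy":1.0,"dz":-0.8,"wx":0,"wy":0,"wz":0,"gripper":0.9},{"dx":-0.4,"dy":1.5,"dz":-0.75,"wx":0,"wy":0,"wz":0,"gripper":0.9},{"dx":-0.53,"dy":2.0,"dz":-0.7,"wx":0,"wy":0,"wz":0,"gripper":0.9},{"dx":-0.66,"dy":2.5,"dz":-0.65,"wx":0,"wy":0,"wz":0,"gripper":0.9},{"dx":-0.78,"dy":2.9,"dz":-0.6,"wx":0,"wy":0,"wz":0,"gripper":0.9},{"dx":-0.78,"dy":2.9,"dz":-0.6,"wx":0,"wy":0,"wz":0,"gripper":0.9},{"dx":-0.78,"dy":2.9,"dz":-0.6,"wx":0,"wy":0,"wz":0,"gripper":0.9}]' | egrep 'pos|^force'
python3 - <<'E'
from h import *
C=cams();a=C["scene"]["color"][165:285,170:280]
cv2.imwrite("pics/e.png",cv2.resize(a,(550,600),interpolation=2)[:,:,::-1])
E
```

```text
ee_pos: [0.5511, -0.1274, 0.2204]
force: [-0.0, 0.5, -0.7]
```

View pics/e.png

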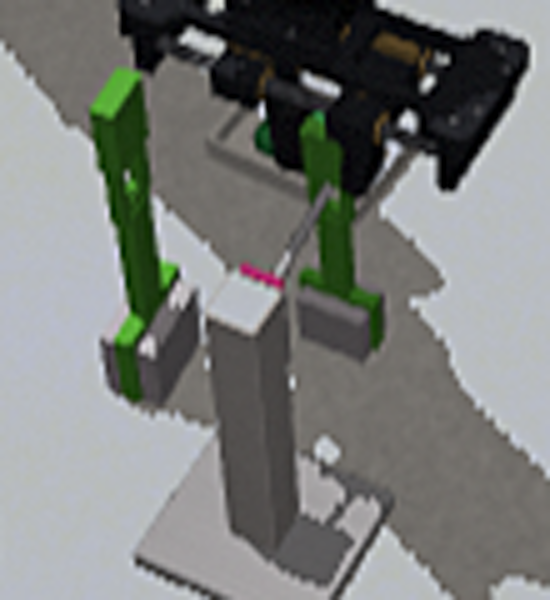

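The brush, at crop (325,140)–(340,340), is held upright with the bar entering the eye at (330,190). Feeling upward again here.

```bash
python3 -m crank '[{"dx":0,"dy":0,"dz":0.07,"wx":0,"wy":0,"wz":0,"gripper":0.9},{"dx":0,"dy":0,"dz":0.15,"wx":0,"wy":0,"wz":0,"gripper":0.9},{"dx":0,"dy":0,"dz":0.15,"wx":0,"wy":0,"wz":0,"gripper":0.9}]' | egrep 'pos|^force'
```

```text
ee_pos: [0.5512, -0.1281, 0.2219]
force: [0.3, -0.3, -0.1]
```

```bash
python3 -m crank '[{"dx":0,"dy":0,"dz":0.07,"wx":0,"wy":0,"wz":0,"gripper":0.9},{"dx":0,"dy":0,"dz":0.15,"wx":0,"wy":0,"wz":0,"gripper":0.9},{"dx":0,"dy":0,"dz":0.15,"wx":0,"wy":0,"wz":0,"gripper":0.9}]' | egrep 'pos|^force'
```

```text
ee_pos: [0.5512, -0.1278, 0.2234]
force: [0.0, -0.3, -1.0]
```

```bash
python3 -m crank '[{"dx":0,"dy":0,"dz":0.07,"wx":0,"wy":0,"wz":0,"gripper":0.9},{"dx":0,"dy":0,"dz":0.15,"wx":0,"wy":0,"wz":0,"gripper":0.9},{"dx":0,"dy":0,"dz":0.15,"wx":0,"wy":0,"wz":0,"gripper":0.9}]' | egrep 'pos|^force'
```

```text
ee_pos: [0.5512, -0.1277, 0.2249]
force: [-0.1, 0.2, -2.3]
```

```bash
python3 -m crank '[{"dx":0,"dy":0,"dz":0.05,"wx":0,"wy":0,"wz":0,"gripper":0.9},{"dx":0,"dy":0,"dz":0.1,"wx":0,"wy":0,"wz":0,"gripper":0.9},{"dx":0,"dy":0,"dz":0.1,"wx":0,"wy":0,"wz":0,"gripper":0.9}]' | egrep 'pos|^force'
```

```text
ee_pos: [0.5511, -0.1277, 0.2258]
force: [-0.3, 1.6, -1.4]
```

```bash
python3 -m crank '[{"dx":0,"dy":0,"dz":0.05,"wx":0,"wy":0,"wz":0,"gripper":0.9},{"dx":0,"dy":0,"dz":0.1,"wx":0,"wy":0,"wz":0,"gripper":0.9},{"dx":0,"dy":0,"dz":0.1,"wx":0,"wy":0,"wz":0,"gripper":0.9}]' | egrep 'pos|^force'
```

```text
ee_pos: [0.5511, -0.1278, 0.2268]
force: [0.0, 1.0, -1.9]
```

```bash
python3 -m crank '[{"dx":0,"dy":0,"dz":0.05,"wx":0,"wy":0,"wz":0,"gripper":0.9},{"dx":0,"dy":0,"dz":0.1,"wx":0,"wy":0,"wz":0,"gripper":0.9},{"dx":0,"dy":0,"dz":0.1,"wx":0,"wy":0,"wz":0,"gripper":0.9}]' | egrep 'pos|^force'
```

```text
ee_pos: [0.5511, -0.1278, 0.2278]
force: [0.5, 0.4, -0.8]
```

```bash
python3 -m crank '[{"dx":0,"dy":0,"dz":0.05,"wx":0,"wy":0,"wz":0,"gripper":0.9},{"dx":0,"dy":0,"dz":0.1,"wx":0,"wy":0,"wz":0,"gripper":0.9},{"dx":0,"dy":0,"dz":0.1,"wx":0,"wy":0,"wz":0,"gripper":0.9}]' | egrep 'pos|^force'
```

```text
ee_pos: [0.5511, -0.1278, 0.2288]
force: [-0.3, 0.2, -1.5]
```

```bash
python3 -m crank '[{"dx":0,"dy":0,"dz":0.05,"wx":0,"wy":0,"wz":0,"gripper":0.9},{"dx":0,"dy":0,"dz":0.1,"wx":0,"wy":0,"wz":0,"gripper":0.9},{"dx":0,"dy":0,"dz":0.1,"wx":0,"wy":0,"wz":0,"gripper":0.9}]' | egrep 'pos|^force'
```

```text
ee_pos: [0.5511, -0.1277, 0.2298]
force: [0.7, 0.4, -0.7]
```

```bash
python3 -m crank '[{"dx":0,"dy":0,"dz":0.03,"wx":0,"wy":0,"wz":0,"gripper":0.9},{"dx":0,"dy":0,"dz":0.05,"wx":0,"wy":0,"wz":0,"gripper":0.9},{"dx":0,"dy":0,"dz":0.05,"wx":0,"wy":0,"wz":0,"gripper":0.9}]' | egrep 'pos|^force'
```

```text
ee_pos: [0.5511, -0.1277, 0.2303]
force: [1.1, -0.5, -1.8]
```

```bash
python3 -m crank '[{"dx":0,"dy":0,"dz":0.03,"wx":0,"wy":0,"wz":0,"gripper":0.9},{"dx":0,"dy":0,"dz":0.05,"wx":0,"wy":0,"wz":0,"gripper":0.9},{"dx":0,"dy":0,"dz":0.05,"wx":0,"wy":0,"wz":0,"gripper":0.9}]' | egrep 'pos|^force'
```

```text
ee_pos: [0.5511, -0.1278, 0.2308]
force: [-0.3, 0.6, -1.0]
```

```bash
python3 -m crank '[{"dx":0,"dy":0,"dz":0.03,"wx":0,"wy":0,"wz":0,"gripper":0.9},{"dx":0,"dy":0,"dz":0.05,"wx":0,"wy":0,"wz":0,"gripper":0.9},{"dx":0,"dy":0,"dz":0.05,"wx":0,"wy":0,"wz":0,"gripper":0.9}]' | egrep 'pos|^force'
```

```text
ee_pos: [0.5511, -0.1278, 0.2313]
force: [0.6, 0.1, -2.4]
```

```bash
python3 -m crank '[{"dx":0,"dy":0,"dz":0.03,"wx":0,"wy":0,"wz":0,"gripper":0.9},{"dx":0,"dy":0,"dz":0.05,"wx":0,"wy":0,"wz":0,"gripper":0.9},{"dx":0,"dy":0,"dz":0.05,"wx":0,"wy":0,"wz":0,"gripper":0.9}]' | egrep 'pos|^force'
```

```text
ee_pos: [0.5511, -0.1277, 0.2318]
force: [-0.1, 0.4, -1.2]
```

```bash
python3 -m crank '[{"dx":0,"dy":0,"dz":0.03,"wx":0,"wy":0,"wz":0,"gripper":0.9},{"dx":0,"dy":0,"dz":0.05,"wx":0,"wy":0,"wz":0,"gripper":0.9},{"dx":0,"dy":0,"dz":0.05,"wx":0,"wy":0,"wz":0,"gripper":0.9}]' | egrep 'pos|^force'; python3 -c "
from station import robot;print(robot.get_obs()['t'])"
```

```text
ee_pos: [0.5511, -0.1278, 0.2323]
force: [0.0, -0.4, -1.7]
10.25
```

```bash
python3 -m crank '[{"dx":0,"dy":0,"dz":0.03,"wx":0,"wy":0,"wz":0,"gripper":0.9},{"dx":0,"dy":0,"dz":0.05,"wx":0,"wy":0,"wz":0,"gripper":0.9},{"dx":0,"dy":0,"dz":0.05,"wx":0,"wy":0,"wz":0,"gripper":0.9}]' | egrep 'pos|^force'
```

```text
ee_pos: [0.551, -0.1277, 0.2326]
force: [-0.1, 0.0, -3.0]
```

```bash
python3 -m crank '[{"dx":0,"dy":0,"dz":0.03,"wx":0,"wy":0,"wz":0,"gripper":0.9},{"dx":0,"dy":0,"dz":0.05,"wx":0,"wy":0,"wz":0,"gripper":0.9},{"dx":0,"dy":0,"dz":0.05,"wx":0,"wy":0,"wz":0,"gripper":0.9}]' | egrep 'pos|^force|grip'
```

```text
ee_pos: [0.5509, -0.1277, 0.2329]
force: [0.5, 0.3, -6.4]
gripper_width: 0.0234
gripper_force: 30.0
```

```bash
python3 -m crank '[{"dx":0,"dy":0,"dz":-0.3,"wx":0,"wy":0,"wz":0,"gripper":0.9},{"dx":0,"dy":0,"dz":-0.5,"wx":0,"wy":0,"wz":0,"gripper":0.9},{"dx":-0.13,"dy":0.5,"dz":-0.45,"wx":0,"wy":0,"wz":0,"gripper":0.9},{"dx":-0.27,"dy":1.0,"dz":-0.3,"wx":0,"wy":0,"wz":0,"gripper":0.9},{"dx":-0.4,"dy":1.5,"dz":-0.15,"wx":0,"wy":0,"wz":0,"gripper":0.9},{"dx":-0.54,"dy":2.0,"dz":-0.03,"wx":0,"wy":0,"wz":0,"gripper":0.9},{"dx":-0.67,"dy":2.5,"dz":0.1,"wx":0,"wy":0,"wz":0,"gripper":0.9},{"dx":-0.8,"dy":3.0,"dz":0.22,"wx":0,"wy":0,"wz":0,"gripper":0.9},{"dx":-0.94,"dy":3.5,"dz":0.35,"wx":0,"wy":0,"wz":0,"gripper":0.9},{"dx":-1.07,"dy":4.0,"dz":0.45,"wx":0,"wy":0,"wz":0,"gripper":0.9},{"dx":-1.14,"dy":4.25,"dz":0.54,"wx":0,"wy":0,"wz":0,"gripper":0.9},{"dx":-1.14,"dy":4.25,"dz":0.54,"wx":0,"wy":0,"wz":0,"gripper":0.9},{"dx":-1.14,"dy":4.25,"dz":0.54,"wx":0,"wy":0,"wz":0,"gripper":0.9}]' | egrep 'pos|^force'; python3 -m crank '[{"dx":0,"dy":0,"dz":0.1,"wx":0,"wy":0,"wz":0,"gripper":0.9},{"dx":0,"dy":0,"dz":0.2,"wx":0,"wy":0,"wz":0,"gripper":0.9},{"dx":0,"dy":0,"dz":0.2,"wx":0,"wy":0,"wz":0,"gripper":0.9},{"dx":0,"dy":0,"dz":0.2,"wx":0,"wy":0,"wz":0,"gripper":0.9}]' | egrep 'pos|^force'
python3 - <<'E'
from h import *
C=cams();a=C["scene"]["color"][155:275,180:290]
b=cv2.resize(C["top"]["color"][165:245,260:340],None,fx=3,fy=3,interpolation=2)
b=cv2.copyMakeBorder(b,0,360,0,0,0)
cv2.imwrite("pics/f.png",np.hstack([cv2.resize(a,(550,600),interpolation=2),b])[:,:,::-1])
E
```

```text
ee_pos: [0.5397, -0.0852, 0.2387]
force: [-0.7, -0.6, -1.4]
ee_pos: [0.5397, -0.0855, 0.2407]
force: [0.1, -0.4, -1.8]
```

View pics/f.png

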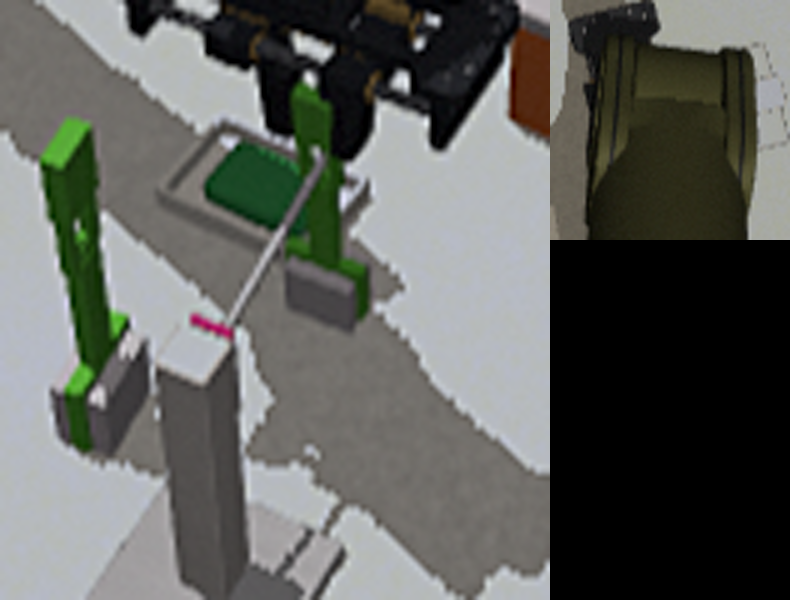

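The bar now enters the eye at crop (318,155), and the brush is upright and free. Feeling for contact just before the tip.

```bash
python3 -m crank '[{"dx":0,"dy":0,"dz":0.05,"wx":0,"wy":0,"wz":0,"gripper":0.9},{"dx":0,"dy":0,"dz":0.1,"wx":0,"wy":0,"wz":0,"gripper":0.9},{"dx":0,"dy":0,"dz":0.1,"wx":0,"wy":0,"wz":0,"gripper":0.9}]' | egrep 'pos|^force'
```

```text
ee_pos: [0.5397, -0.0852, 0.2417]
force: [0.5, -0.2, -1.3]
```

```bash
python3 -m crank '[{"dx":0,"dy":0,"dz":0.03,"wx":0,"wy":0,"wz":0,"gripper":0.9},{"dx":0,"dy":0,"dz":0.05,"wx":0,"wy":0,"wz":0,"gripper":0.9},{"dx":0,"dy":0,"dz":0.05,"wx":0,"wy":0,"wz":0,"gripper":0.9}]' | egrep 'pos|^force'
```

```text
ee_pos: [0.5397, -0.0853, 0.2422]
force: [-1.1, 0.2, -2.2]
```

```bash
python3 -m crank '[{"dx":0,"dy":0,"dz":0.03,"wx":0,"wy":0,"wz":0,"gripper":0.9},{"dx":0,"dy":0,"dz":0.05,"wx":0,"wy":0,"wz":0,"gripper":0.9},{"dx":0,"dy":0,"dz":0.05,"wx":0,"wy":0,"wz":0,"gripper":0.9}]' | egrep 'pos|^force'
```

```text
ee_pos: [0.5396, -0.0852, 0.2426]
force: [0.4, -0.1, -2.1]
```

```bash
python3 -m crank '[{"dx":0,"dy":0,"dz":0.03,"wx":0,"wy":0,"wz":0,"gripper":0.9},{"dx":0,"dy":0,"dz":0.05,"wx":0,"wy":0,"wz":0,"gripper":0.9},{"dx":0,"dy":0,"dz":0.05,"wx":0,"wy":0,"wz":0,"gripper":0.9}]' | egrep 'pos|^force'
```

```text
ee_pos: [0.5396, -0.0852, 0.2429]
force: [1.2, -0.0, -4.3]
```

```bash
python3 -m crank '[{"dx":0,"dy":0,"dz":-0.16,"wx":0,"wy":0,"wz":0,"gripper":0.9},{"dx":0,"dy":0,"dz":-0.16,"wx":0,"wy":0,"wz":0,"gripper":0.9},{"dx":-0.08,"dy":0.29,"dz":-0.09,"wx":0,"wy":0,"wz":0,"gripper":0.9},{"dx":-0.16,"dy":0.58,"dz":-0.02,"wx":0,"wy":0,"wz":0,"gripper":0.9},{"dx":-0.23,"dy":0.87,"dz":0.05,"wx":0,"wy":0,"wz":0,"gripper":0.9},{"dx":-0.23,"dy":0.87,"dz":0.05,"wx":0,"wy":0,"wz":0,"gripper":0.9},{"dx":-0.23,"dy":0.87,"dz":0.05,"wx":0,"wy":0,"wz":0,"gripper":0.9}]' | egrep 'pos|^force'
```

```text
ee_pos: [0.5374, -0.0762, 0.2438]
force: [0.4, -0.7, -1.1]
```

```bash
python3 -m crank '[{"dx":-0.03,"dy":0.1,"dz":0.02,"wx":0,"wy":0,"wz":0,"gripper":0.9},{"dx":-0.05,"dy":0.19,"dz":0.05,"wx":0,"wy":0,"wz":0,"gripper":0.9},{"dx":-0.05,"dy":0.19,"dz":0.05,"wx":0,"wy":0,"wz":0,"gripper":0.9}]' | egrep 'pos|^force'
```

```text
ee_pos: [0.5369, -0.0745, 0.2442]
force: [-0.5, 0.5, -0.9]
```

```bash
python3 -m crank '[{"dx":-0.03,"dy":0.1,"dz":0.02,"wx":0,"wy":0,"wz":0,"gripper":0.9},{"dx":-0.05,"dy":0.19,"dz":0.05,"wx":0,"wy":0,"wz":0,"gripper":0.9},{"dx":-0.05,"dy":0.19,"dz":0.05,"wx":0,"wy":0,"wz":0,"gripper":0.9}]' | egrep 'pos|^force'
```

```text
ee_pos: [0.5364, -0.0725, 0.2447]
force: [-0.2, 0.3, -1.8]
```

No contact so far. I'll carry on in 2 mm steps.

```bash
python3 -m crank '[{"dx":-0.03,"dy":0.1,"dz":0.02,"wx":0,"wy":0,"wz":0,"gripper":0.9},{"dx":-0.05,"dy":0.19,"dz":0.05,"wx":0,"wy":0,"wz":0,"gripper":0.9},{"dx":-0.05,"dy":0.19,"dz":0.05,"wx":0,"wy":0,"wz":0,"gripper":0.9}]' | egrep 'pos|^force'
```

```text
ee_pos: [0.5359, -0.0706, 0.2452]
force: [-0.6, -0.6, -2.0]
```

```bash
python3 -m crank '[{"dx":-0.03,"dy":0.1,"dz":0.02,"wx":0,"wy":0,"wz":0,"gripper":0.9},{"dx":-0.05,"dy":0.19,"dz":0.05,"wx":0,"wy":0,"wz":0,"gripper":0.9},{"dx":-0.05,"dy":0.19,"dz":0.05,"wx":0,"wy":0,"wz":0,"gripper":0.9}]' | egrep 'pos|^force'
```

```text
ee_pos: [0.5353, -0.0687, 0.2457]
force: [-0.2, -0.8, -0.2]
```

```bash
python3 -m crank '[{"dx":-0.03,"dy":0.1,"dz":0.02,"wx":0,"wy":0,"wz":0,"gripper":0.9},{"dx":-0.05,"dy":0.19,"dz":0.05,"wx":0,"wy":0,"wz":0,"gripper":0.9},{"dx":-0.05,"dy":0.19,"dz":0.05,"wx":0,"wy":0,"wz":0,"gripper":0.9}]' | egrep 'pos|^force'
```

```text
ee_pos: [0.5348, -0.0668, 0.2462]
force: [0.3, -0.2, -1.3]
```

```bash
python3 -m crank '[{"dx":-0.03,"dy":0.1,"dz":0.02,"wx":0,"wy":0,"wz":0,"gripper":0.9},{"dx":-0.05,"dy":0.19,"dz":0.04,"wx":0,"wy":0,"wz":0,"gripper":0.9},{"dx":-0.05,"dy":0.19,"dz":0.04,"wx":0,"wy":0,"wz":0,"gripper":0.9}]' | egrep 'pos|^force'
```

```text
ee_pos: [0.5343, -0.0649, 0.2466]
force: [0.4, -0.5, -1.6]
```

```bash
python3 -m crank '[{"dx":-0.03,"dy":0.1,"dz":0.02,"wx":0,"wy":0,"wz":0,"gripper":0.9},{"dx":-0.05,"dy":0.19,"dz":0.04,"wx":0,"wy":0,"wz":0,"gripper":0.9},{"dx":-0.05,"dy":0.19,"dz":0.04,"wx":0,"wy":0,"wz":0,"gripper":0.9}]' | egrep 'pos|^force'
```

```text
ee_pos: [0.5338, -0.0629, 0.247]
force: [-0.3, -1.1, -0.9]
```

```bash
python3 -m crank '[{"dx":-0.03,"dy":0.1,"dz":0,"wx":0,"wy":0,"wz":0,"gripper":0.9},{"dx":-0.08,"dy":0.29,"dz":0,"wx":0,"wy":0,"wz":0,"gripper":0.9},{"dx":-0.08,"dy":0.29,"dz":0,"wx":0,"wy":0,"wz":0,"gripper":0.9}]' | egrep 'pos|^force'
```

```text
ee_pos: [0.533, -0.0598, 0.2469]
force: [-0.6, -0.1, -1.2]
```

```bash
python3 -m crank '[{"dx":-0.03,"dy":0.1,"dz":0,"wx":0,"wy":0,"wz":0,"gripper":0.9},{"dx":-0.08,"dy":0.29,"dz":0,"wx":0,"wy":0,"wz":0,"gripper":0.9},{"dx":-0.08,"dy":0.29,"dz":0,"wx":0,"wy":0,"wz":0,"gripper":0.9}]' | egrep 'pos|^force'
```

```text
ee_pos: [0.5322, -0.0569, 0.2469]
force: [-0.3, 0.5, -0.8]
```

```bash
python3 -m crank '[{"dx":-0.3,"dy":1.2,"dz":0,"wx":0,"wy":0,"wz":0,"gripper":0.9},{"dx":-0.6,"dy":2.4,"dz":0,"wx":0,"wy":0,"wz":0,"gripper":0.9},{"dx":-1,"dy":3.6,"dz":0,"wx":0,"wy":0,"wz":0,"gripper":0.9},{"dx":-1.3,"dy":4.8,"dz":0,"wx":0,"wy":0,"wz":0,"gripper":0.9},{"dx":-1.3,"dy":4.8,"dz":0,"wx":0,"wy":0,"wz":0,"gripper":0.9},{"dx":-1.3,"dy":4.8,"dz":0,"wx":0,"wy":0,"wz":0,"gripper":0.9},{"dx":-1.3,"dy":4.8,"dz":1.5,"wx":0,"wy":0,"wz":0,"gripper":0.9},{"dx":-1.3,"dy":4.8,"dz":3.5,"wx":0,"wy":0,"wz":0,"gripper":0.9},{"dx":-1.3,"dy":4.8,"dz":5.5,"wx":0,"wy":0,"wz":0,"gripper":0.9},{"dx":-1.3,"dy":4.8,"dz":7.5,"wx":0,"wy":0,"wz":0,"gripper":0.9},{"dx":-1.3,"dy":5.5,"dz":9.3,"wx":0,"wy":0,"wz":0,"gripper":0.9},{"dx":-1,"dy":7.2,"dz":10,"wx":0,"wy":0,"wz":0,"gripper":0.9}]' 40| egrep 'pos|^force|grip'
```

```text
ee_pos: [0.5232, 0.0109, 0.3497]
force: [0.0, -0.2, -1.9]
gripper_width: 0.0232
gripper_force: 40.0
```

```bash
python3 -m crank '[{"dx":0.6,"dy":2,"dz":0,"wx":0,"wy":0,"wz":-0.05,"gripper":0.9},{"dx":1.2,"dy":4,"dz":0,"wx":0,"wy":0,"wz":-0.1,"gripper":0.9},{"dx":1.8,"dy":6,"dz":0,"wx":0,"wy":0,"wz":-0.16,"gripper":0.9},{"dx":2.4,"dy":8,"dz":0,"wx":0,"wy":0,"wz":-0.22,"gripper":0.9},{"dx":3,"dy":10,"dz":0,"wx":0,"wy":0,"wz":-0.28,"gripper":0.9},{"dx":3.6,"dy":12,"dz":0,"wx":0,"wy":0,"wz":-0.34,"gripper":0.9},{"dx":4.2,"dy":14,"dz":0,"wx":0,"wy":0,"wz":-0.4,"gripper":0.9},{"dx":4.8,"dy":16,"dz":0,"wx":0,"wy":0,"wz":-0.46,"gripper":0.9},{"dx":5.4,"dy":18,"dz":0,"wx":0,"wy":0,"wz":-0.52,"gripper":0.9},{"dx":6,"dy":20,"dz":0,"wx":0,"wy":0,"wz":-0.58,"gripper":0.9},{"dx":6.8,"dy":22,"dz":0,"wx":0,"wy":0,"wz":-0.64,"gripper":0.9},{"dx":7.6,"dy":24,"dz":0,"wx":0,"wy":0,"wz":-0.7,"gripper":0.9},{"dx":8.2,"dy":25.3,"dz":0,"wx":0,"wy":0,"wz":-0.733,"gripper":0.9},{"dx":8.2,"dy":25.3,"dz":0,"wx":0,"wy":0,"wz":-0.733,"gripper":0.9},{"dx":8.2,"dy":25.3,"dz":0,"wx":0,"wy":0,"wz":-0.733,"gripper":0.9},{"dx":8.2,"dy":25.3,"dz":0,"wx":0,"wy":0,"wz":-0.733,"gripper":0.9},{"dx":8.2,"dy":25.3,"dz":0,"wx":0,"wy":0,"wz":-0.733,"gripper":0.9}]' 40
python3 - <<'E'
from h import *
C=cams()
a=C["scene"]["color"][85:205,290:400];b=C["top"]["color"][150:230,130:210]
b=cv2.copyMakeBorder(cv2.resize(b,(240,240),interpolation=2),0,360,0,0,0)
cv2.imwrite("pics/g.png",np.hstack([cv2.resize(a,(550,600),interpolation=2),b])[:,:,::-1])
E
```

```text
t: 18.52
ee_pos: [0.6043, 0.2654, 0.3472]
eef_rot: [[0.455, 0.89, 0.0], [0.89, -0.455, -0.001], [-0.001, 0.001, -1.0]]
force: [0.2, -0.8, -1.9]
gripper_width: 0.0233
gripper_force: 40.0
```

View pics/g.png

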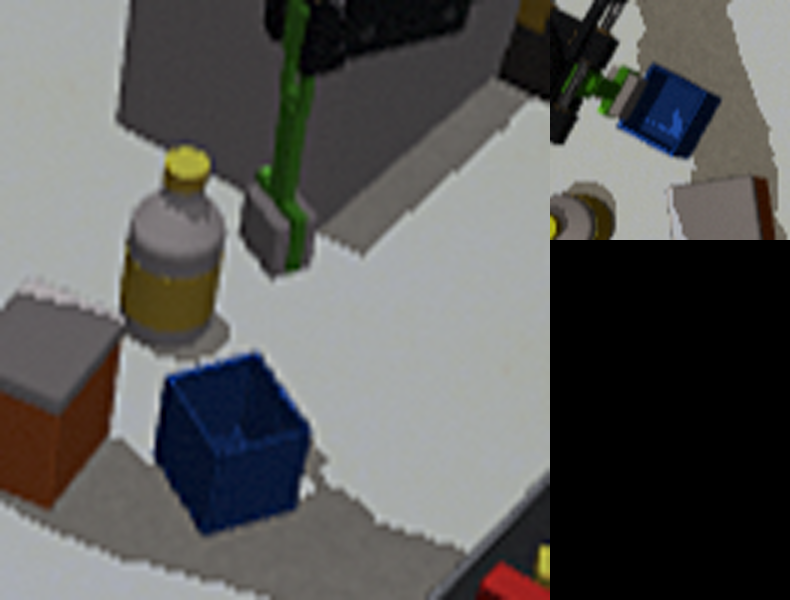

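The brush hangs upright above the caddy: scene crop head at (278,225), caddy mouth at (237,400). Checking that the rays agree before lowering.

```bash
python3 - <<'E'
from h import *
C=cams();s,t=C["scene"],C["top"]
def proj(d,p):return cv2.projectPoints(np.float64([p]),np.float64(d["rvec"]),np.float64(d["tvec"]),np.float64(d["K"]),None)[0].ravel()
o=robot.get_obs();p=o["ee_pos"]
for z in(.20,.2225,.245):print(z,(proj(s,[p[0],p[1],z])-[290,85])*5,(proj(t,[p[0],p[1],z])-[130,150])*3+[550,0])
print("caddy mouth",(proj(s,[.6045,.268,.075])-[290,85])*5,(proj(t,[.6045,.268,.075])-[130,150])*3+[550,0])
E
```

```text
0.2 [261.82664257 251.68743365] [630.58841497  95.73934456]
0.2225 [267.18481113 222.52747829] [623.70302169  93.54124529]
0.245 [272.67727482 192.63666872] [616.50482775  91.24328725]
caddy mouth [235.87583602 400.57661491] [662.67587658 106.13893646]
```

```bash
python3 -m crank '[{"dx":0,"dy":0,"dz":-1,"wx":0,"wy":0,"wz":0,"gripper":0.9},{"dx":0,"dy":0,"dz":-2.5,"wx":0,"wy":0,"wz":0,"gripper":0.9},{"dx":0,"dy":0,"dz":-4,"wx":0,"wy":0,"wz":0,"gripper":0.9},{"dx":0,"dy":0,"dz":-5.5,"wx":0,"wy":0,"wz":0,"gripper":0.9},{"dx":0,"dy":0,"dz":-7,"wx":0,"wy":0,"wz":0,"gripper":0.9},{"dx":0,"dy":0,"dz":-8.5,"wx":0,"wy":0,"wz":0,"gripper":0.9},{"dx":0,"dy":0,"dz":-10,"wx":0,"wy":0,"wz":0,"gripper":0.9},{"dx":0,"dy":0,"dz":-11,"wx":0,"wy":0,"wz":0,"gripper":0.9},{"dx":0,"dy":0,"dz":-11.8,"wx":0,"wy":0,"wz":0,"gripper":0.9},{"dx":0,"dy":0,"dz":-12.3,"wx":0,"wy":0,"wz":0,"gripper":0.9},{"dx":0,"dy":0,"dz":-12.8,"wx":0,"wy":0,"wz":0,"gripper":0.9},{"dx":0,"dy":0,"dz":-13.2,"wx":0,"wy":0,"wz":0,"gripper":0.9},{"dx":0,"dy":0,"dz":-13.2,"wx":0,"wy":0,"wz":0,"gripper":0.9}]'|egrep 'pos|^force'
python3 - <<'E'
from h import *
C=cams()
a=C["scene"]["color"][85:205,290:400]
cv2.imwrite("pics/i.png",cv2.resize(a,(550,600),interpolation=2)[:,:,::-1])
E
```

```text
ee_pos: [0.6041, 0.2675, 0.2145]
force: [-0.4, 0.4, -1.0]
```

View pics/i.png

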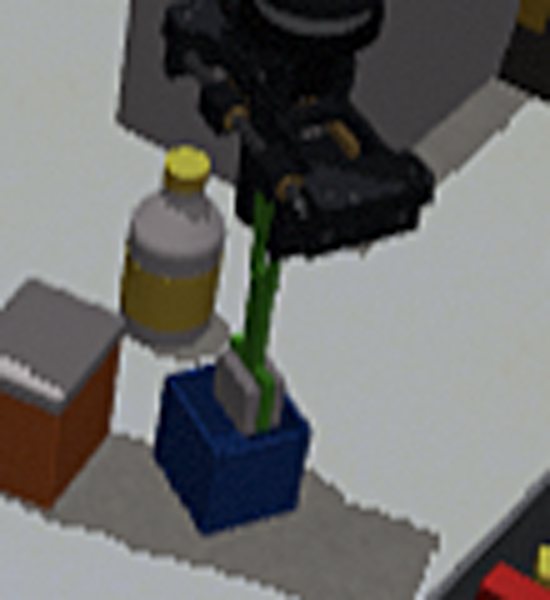

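The head, at crop (248,395), is inside the mouth with no contact force. Lowering on to the floor.

```bash
python3 -m crank '[{"dx":0,"dy":0,"dz":-0.7,"wx":0,"wy":0,"wz":0,"gripper":0.9},{"dx":0,"dy":0,"dz":-1.5,"wx":0,"wy":0,"wz":0,"gripper":0.9},{"dx":0,"dy":0,"dz":-2.3,"wx":0,"wy":0,"wz":0,"gripper":0.9},{"dx":0,"dy":0,"dz":-3.1,"wx":0,"wy":0,"wz":0,"gripper":0.9},{"dx":0,"dy":0,"dz":-3.9,"wx":0,"wy":0,"wz":0,"gripper":0.9},{"dx":0,"dy":0,"dz":-4.6,"wx":0,"wy":0,"wz":0,"gripper":0.9},{"dx":0,"dy":0,"dz":-5.2,"wx":0,"wy":0,"wz":0,"gripper":0.9},{"dx":0,"dy":0,"dz":-5.6,"wx":0,"wy":0,"wz":0,"gripper":0.9},{"dx":0,"dy":0,"dz":-5.8,"wx":0,"wy":0,"wz":0,"gripper":0.9},{"dx":0,"dy":0,"dz":-5.8,"wx":0,"wy":0,"wz":0,"gripper":0.9}]'|egrep 'pos|^force'; python3 -m crank '[{"dx":0,"dy":0,"dz":-0.1,"wx":0,"wy":0,"wz":0,"gripper":0.9},{"dx":0,"dy":0,"dz":-0.2,"wx":0,"wy":0,"wz":0,"gripper":0.9},{"dx":0,"dy":0,"dz":-0.3,"wx":0,"wy":0,"wz":0,"gripper":0.9},{"dx":0,"dy":0,"dz":-0.3,"wx":0,"wy":0,"wz":0,"gripper":0.9}]'|egrep 'pos|^force'
```

```text
ee_pos: [0.6041, 0.2675, 0.1565]
force: [0.2, -0.6, -1.3]
ee_pos: [0.6043, 0.2676, 0.154]
force: [1.1, -0.7, -1.2]
```

```bash
python3 -m crank '[{"dx":0,"dy":0,"dz":-0.05,"wx":0,"wy":0,"wz":0,"gripper":0.9},{"dx":0,"dy":0,"dz":-0.1,"wx":0,"wy":0,"wz":0,"gripper":0.9},{"dx":0,"dy":0,"dz":-0.1,"wx":0,"wy":0,"wz":0,"gripper":0.9}]'|egrep 'pos|^force'
```

```text
ee_pos: [0.6043, 0.2675, 0.1529]
force: [0.7, -0.3, -1.3]
```

```bash
python3 -m crank '[{"dx":0,"dy":0,"dz":-0.05,"wx":0,"wy":0,"wz":0,"gripper":0.9},{"dx":0,"dy":0,"dz":-0.1,"wx":0,"wy":0,"wz":0,"gripper":0.9},{"dx":0,"dy":0,"dz":-0.1,"wx":0,"wy":0,"wz":0,"gripper":0.9}]'|egrep 'pos|^force'
```

```text
ee_pos: [0.6042, 0.2675, 0.1518]
force: [0.5, 0.0, -0.9]
```

```bash
python3 -m crank '[{"dx":0,"dy":0,"dz":-0.03,"wx":0,"wy":0,"wz":0,"gripper":0.9},{"dx":0,"dy":0,"dz":-0.05,"wx":0,"wy":0,"wz":0,"gripper":0.9},{"dx":0,"dy":0,"dz":-0.05,"wx":0,"wy":0,"wz":0,"gripper":0.9}]'|egrep 'pos|^force'
```

```text
ee_pos: [0.6043, 0.2676, 0.1515]
force: [0.1, -0.4, -1.7]
```

```bash
python3 -m crank '[{"dx":0,"dy":0,"dz":-0.03,"wx":0,"wy":0,"wz":0,"gripper":0.9},{"dx":0,"dy":0,"dz":-0.05,"wx":0,"wy":0,"wz":0,"gripper":0.9},{"dx":0,"dy":0,"dz":-0.05,"wx":0,"wy":0,"wz":0,"gripper":0.9}]'|egrep 'pos|^force'
```

```text
ee_pos: [0.6045, 0.2678, 0.1514]
force: [-1.4, -0.1, 3.1]
```

```bash
python3 -m crank '[{"dx":0,"dy":0,"dz":-0.03,"wx":0,"wy":0,"wz":0,"gripper":0.9},{"dx":0,"dy":0,"dz":-0.05,"wx":0,"wy":0,"wz":0,"gripper":0.9},{"dx":0,"dy":0,"dz":-0.05,"wx":0,"wy":0,"wz":0,"gripper":0.9}]'|egrep 'pos|^force'
```

```text
ee_pos: [0.6047, 0.268, 0.1514]
force: [-1.0, 0.9, 5.6]
```

The brush is on the caddy floor. Releasing and retreating.

```bash
python3 -m crank '[{"dx":0,"dy":0,"dz":0,"wx":0,"wy":0,"wz":0,"gripper":0.7},{"dx":0,"dy":0,"dz":0,"wx":0,"wy":0,"wz":0,"gripper":0.65},{"dx":0,"dy":0,"dz":0,"wx":0,"wy":0,"wz":0,"gripper":0.5},{"dx":0,"dy":0,"dz":0,"wx":0,"wy":0,"wz":0,"gripper":0.3},{"dx":0,"dy":0,"dz":0,"wx":0,"wy":0,"wz":0,"gripper":0.3},{"dx":0,"dy":0,"dz":0,"wx":0,"wy":0,"wz":0,"gripper":0.3},{"dx":0,"dy":0,"dz":1,"wx":0,"wy":0,"wz":0,"gripper":0.3},{"dx":0,"dy":0,"dz":3,"wx":0,"wy":0,"wz":0,"gripper":0.3},{"dx":0,"dy":0,"dz":5,"wx":0,"wy":0,"wz":0,"gripper":0.3},{"dx":0,"dy":0,"dz":8,"wx":0,"wy":0,"wz":0,"gripper":0.3},{"dx":0,"dy":0,"dz":11,"wx":0,"wy":0,"wz":0,"gripper":0.3},{"dx":0,"dy":0,"dz":14,"wx":0,"wy":0,"wz":0,"gripper":0.3},{"dx":0,"dy":0,"dz":17,"wx":0,"wy":0,"wz":0,"gripper":0.3},{"dx":0,"dy":0,"dz":17,"wx":0,"wy":0,"wz":0,"gripper":0.3},{"dx":0,"dy":0,"dz":17,"wx":0,"wy":0,"wz":0,"gripper":0.3},{"dx":0,"dy":0,"dz":17,"wx":0,"wy":0,"wz":0,"gripper":0.3}]'
python3 - <<'E'
from h import *
C=cams()
a=C["scene"]["color"][85:205,290:400]
cv2.imwrite("pics/j.png",cv2.resize(a,(550,600),interpolation=2)[:,:,::-1])
E
```

```text
t: 23.65
ee_pos: [0.6038, 0.2674, 0.3203]
eef_rot: [[0.454, 0.891, -0.001], [0.891, -0.454, -0.0], [-0.0, -0.001, -1.0]]
force: [-1.3, 0.2, -0.4]
gripper_width: 0.0617
gripper_force: 0.0
```

View pics/j.png

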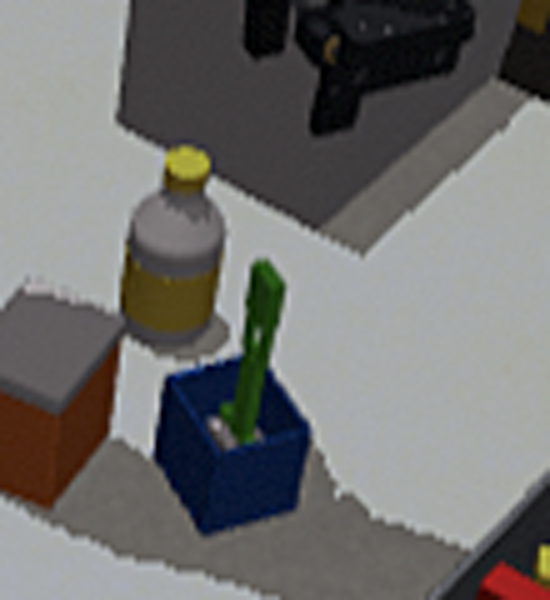

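The brush stands upright in the caddy, crop (265,265)–(240,440), and the gripper is clear above it. Handing in.

```bash
python3 -c "
from station import robot;print(robot.close_job())"
```

```text
the job is handed in; nothing more can be done
None
```

The green brush is off the hook, with force readings staying under about 7 N, and stands head down and released in the blue caddy; the job is handed in at about 24 s, and no verdict came back.

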